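# Seat the vial carrier on the hotplate stirrer

### The job

Press the stirrer's park button fully down and let it spring back up, then pick up the vial carrier by its square knob. Touch the carrier's flat underside lightly down on the tip of the stirrer's centring pin, a little off centre, and slide it sideways until the pin finds the hidden socket and the carrier drops on; then press it down against the sprung ring until it sits flush on the plate. Finish while still gripping the knob and pressing the carrier down flush, and leave the other things on the bench where they are.

Things in the scene. Friction and masses are not known exactly. Their poses are not given: they have to be found in the camera images.
- park_button (a joint): travel of the park button in m: 0 = up, 0.005 = fully down; springs back when let go; about 5 N pushes it fully down
- park_button_top (a point): centre of the top face of the park button: the small smooth round grey button, 24 mm across, in a round grey collar, its top 67 mm above the bench, pressed straight down, on the front panel (the lower end, nearest the robot) of the hotplate stirrer, at the panel's left corner seen from the robot. The ribbed black dial at the other corner is not the button. Between them is a flat display.
- stirrer: the fixed hotplate stirrer, white housing 200 mm (its x) by 150 mm (its y), 46 mm high, with a round aluminium plate 116 mm across whose top is 60 mm above the bench; origin at the centre of its underside, x points from the front panel to the plate, z up; it stands turned by up to 0.3 rad either way. It may stand left or right of the carrier.
- pin_tip (a point): top of the upright steel centring pin in the middle of the plate: 10 mm thick, its tip 18 mm above the plate and 78 mm above the bench, edge chamfered by 2 mm
- plate_centre (a point): centre of the plate's top face, at the foot of the pin, on the pin's axis, 18 mm below its tip
- seat_ring (a joint): travel of the sprung steel ring (32 mm across, round the pin): 0 = up, standing 5 mm proud of the plate; 0.005 = pressed flush with the plate. It starts to move at 6 N and is flush at 10 N, so the carrier's own weight (about 3 N) does not push it down: the carrier must be pushed with about 7 N more, and it rises again when let go.
- carrier_knob (a point): centre of the carrier's black square knob: an upright bar 22 x 22 mm, 36 mm high, flat sides along its x and y, on the carrier's axis, centre 80 mm above the underside. Grip it from above across two opposite flat sides. The carrier (about 0.3 kg) is an aluminium disc 104 mm across, 10 mm thick, with five open cups (tops 36 mm above the underside) round a thin stem; it stands on the bench.
- carrier_socket (a point): centre of the carrier's flat underside, on its axis, 80 mm below the knob's centre: the mouth of the hidden socket, a round blind hole 13 mm across and 26 mm deep that goes over the pin (1.5 mm play all round). Its z axis points up along the stem.
- clip: bystander: plastic joint clip 32 x 35 x 12 mm lying near the carrier
- stopper: bystander: rubber stopper 31 mm across, 28 mm high, standing near the carrier
- beaker: bystander: glass beaker 72 mm across, 93 mm high, to the right
- vial_a: bystander: capped glass vial 27 mm across, 61 mm high, to the right
- vial_b: bystander: capped glass vial 27 mm across, 61 mm high, to the right

How it is judged:
By the outcome, as a careful person would: the job done as asked, in the order asked, and still so for the second after the job is handed in, while the arm keeps its last pose, push and grip.
It also fails if it takes over 64 s, if anything falls off the work surface, if the arm or the gripper's body presses on something with over 40 N, if the wrist force passes 120 N, or if a joint passes its speed limit or range.

### The arm

A 7-joint arm with a two-finger parallel gripper is mounted at the origin on a cart in front of the work surface, level with it; the furniture and walls round the work are solid. World frame = base frame: x ahead of the robot, y to its left, z up, the work surface at z = 0. Lengths are in m, angles in rad, forces in N, time in s.
With the tool pointing down it reaches from about 0.425 to 0.875 m from the base axis. Payload 8.4 kg.
Tool frame: the origin (TCP) lies midway between the tips of the shut fingers; the grasp point (between the pads) lies 19 mm behind it (manip.grip_point_offset is the distance from the TCP to the grasp point, in m); z points along the fingers, y is the line along which they close (so a half turn about z gives the same grasp; the last joint's range is limited). The gripper opens to 85 mm and grips with 20 to 120 N. Pads are 22 mm wide; open, the fingers measure 114 mm over their backs; the gripper's body (76 mm by 85 mm) begins 54 mm behind the grasp point. The pads swing forward as they close: fully open they stand 13 mm farther back than shut.
Start: joints at [-1.256, 0.333, 0.04, 1.465, -0.013, 1.343, -0.059], TCP at [0.261, 0.595, 0.231] pointing down, gripper open.
Joint ranges: [-2.58, 2.58], [-0.38, 2.09], [-1.3, 1.39], [0.25, 2.4], [-1.5, 4.64], [0.08, 2.09], [-2.65, 2.65]. Speed limits (rad/s): [2.22, 2.22, 2.79, 2.79, 3.14, 3.14, 3.14].

### API

Orientations are given as a unit quaternion [w, x, y, z].
In Python, from cell import manip gives the robot as it stands. The module is installed in compiled form; this text tells all that it offers. Calls block until the motion is done:
- manip.move_ptp(position, orientation): joint-space move of the TCP to a pose.
- manip.move_straight(position, rotation=None, feed=0.15, stop_force=None): straight line of the TCP; rotation=None keeps the orientation; feed is the mean speed in m/s. With stop_force (N) it stops when the force on the tool has changed by that much, and returns True; else False.
- manip.move_j(angles): joint-space move.
- manip.gripper_to(opening, force=None): opening from 0.0 (shut) to 1.0 (fully open); force is the grip in N (None keeps the last); returns when the fingers have stopped.
- manip.pause(seconds).
- manip.ik(position, orientation): joint angles nearest the present ones, or None.
- manip.read_state(): the state.
- manip.get_image(name): name is "side" or "top"; returns (picture, depth): 384x512x3 uint8, red, green, blue; 384x512 float32, m along the optical axis (not along the pixel's ray), 0 where there is no reading.
- manip.camera_params(name): a dict with "vertical_fov" (degrees; the focal length in pixels is half the picture's height over the tangent of half this angle, whatever the lens; pixels are square), "cx", "cy" (the principal point, pixels), "k1" (the pictures are not rectified: a ray, as slopes to the right and down, at radius r is drawn at 1 + k1 r^2 times it, then the intrinsics apply), "rvec" (rotation vector, rad) and "tvec" (3), from world to camera coordinates, as OpenCV has them. Camera axes: x right, y down, z forward; pixel columns grow to the right and rows downward; lengths in m; the calibration is good to about 2 mm. A picture is of the moment at which its call begins. camera_params takes no time and is no camera call.
A pose or a line that the arm cannot do raises manip.Unreachable and nothing moves.
- manip.finish_job(): hands the job in; it is judged then, once.
The state is a dict: "time": time; "qpos": joint angles; "joint_vel": joint speeds; "joint_efforts": joint torques, N m; "tool_pos": TCP position; "tcp_rot": TCP orientation; "contact_force": force on the tool from outside, world axes, zero at the start; "moment": the same for the moment, N m; "grip_width": opening from 0.0 (shut) to 1.0 (fully open); "finger_force": force on a finger pad.
Only numpy, scipy, OpenCV 4.12 (cv2) and the standard library are available. Lean on these libraries where they do the work, as an engineer would, in place of code of your own. Each camera call takes 0.05 s, during which the arm holds its last target. There are 200 camera calls.

## Working session

There is one attempt and no reset: what is moved stays moved. The work goes in short steps, each a Python script; the robot and the scene stay as the last script left them, time stands still between calls to the robot, and variables do not carry over. Pictures are saved under pics/ and viewed, at most 10 in all, crops included, and the job is handed in when it is done.

```bash
mkdir -p pics; cat > h.py <<'E'
import numpy as np, cv2
from cell import manip
def cam(n):
    p=manip.camera_params(n); f=192/np.tan(np.radians(p["vertical_fov"])/2)
    R=cv2.Rodrigues(np.array(p["rvec"],float))[0]; t=np.array(p["tvec"],float).ravel()
    return p,f,R,t
def rays(n,uv):
    p,f,R,t=cam(n); uv=np.atleast_2d(uv).astype(float)
    K=np.array([[f,0,p["cx"]],[0,f,p["cy"]],[0,0,1]])
    # forward: d = s(1+k1 r^2)
    s=cv2.undistortPoints(uv[:,None],K,np.array([p["k1"],0,0,0,0.]),None,None,None)[:,0] if 0 else None
    d=(uv-[p["cx"],p["cy"]])/f; s=d.copy()
    for _ in range(30): s=d/(1+p["k1"]*(s**2).sum(1,keepdims=True))
    return np.c_[s,np.ones(len(s))],R,t
def onplane(n,uv,z):
    s,R,t=rays(n,uv); o=-R.T@t; w=s@R
    return o+w*((z-o[2])/w[:,2])[:,None]
def cloud(n,depth):
    v,u=np.mgrid[:384,:512]; s,R,t=rays(n,np.c_[u.ravel(),v.ravel()])
    P=(s*depth.reshape(-1,1)-t)@R; P[depth.ravel()==0]=np.nan
    return P.reshape(384,512,3)
def proj(n,P):
    p,f,R,t=cam(n); c=np.atleast_2d(P)@R.T+t; s=c[:,:2]/c[:,2:]
    return s*(1+p["k1"]*(s**2).sum(1,keepdims=True))*f+[p["cx"],p["cy"]]
E
python3 - <<'E'
from h import *
for n in("top","side"):
    im,d=manip.get_image(n); cv2.imwrite(f"pics/{n}0.png",cv2.resize(im[...,::-1],None,fx=1.5,fy=1.5)); np.savez(f"{n}0.npz",im=im,d=d)
    p,f,R,t=cam(n); print(n,p,-R.T@t)
print(manip.read_state())
E
```

```text
top {'vertical_fov': 42.82144753799928, 'cx': 257.48826478902873, 'cy': 193.03250129136873, 'k1': -0.019051161847610774, 'rvec': array([ 2.19525849, -2.15927529,  0.08571237]), 'tvec': array([-0.0015201 ,  0.51321881,  1.50323941])} [ 3.87442453e-01 -4.57508863e-05  1.54045867e+00]
side {'vertical_fov': 45.92048964420929, 'cx': 255.87636686267712, 'cy': 185.4387973475862, 'k1': -0.10806938439995564, 'rvec': array([ 2.12870806, -0.04643024,  0.04627609]), 'tvec': array([-0.53017113,  0.06946699,  1.03086275])} [ 0.47712426 -0.86349285  0.61263175]
{'time': 0.1, 'qpos': array([-1.25623714,  0.33382872,  0.03990158,  1.4662072 , -0.01337905,
        1.34327079, -0.05851836]), 'joint_vel': array([ 2.34886368e-04, -2.14984587e-03,  6.25951573e-04, -3.11349857e-03,
        9.68120612e-05, -1.07327507e-04,  2.78797951e-04]), 'joint_efforts': array([ 3.44722117e-03, -6.60012245e+01,  1.36963852e+00, -4.06468534e+01,
        1.69346330e-02,  9.03137494e-03,  1.21963453e-05]), 'tool_pos': array([0.26121526, 0.59475223, 0.23050611]), 'tcp_rot': array([-8.65798894e-05,  2.05434514e-01,  9.78670596e-01, -7.18962402e-04]), 'contact_force': array([ 0.43809526,  0.14864636, -0.71384941]), 'moment': array([-0.02835227,  0.05252903,  0.04049812]), 'finger_force': 0.0, 'grip_width': 0.9998061195704521}
```

View pics/top0.png

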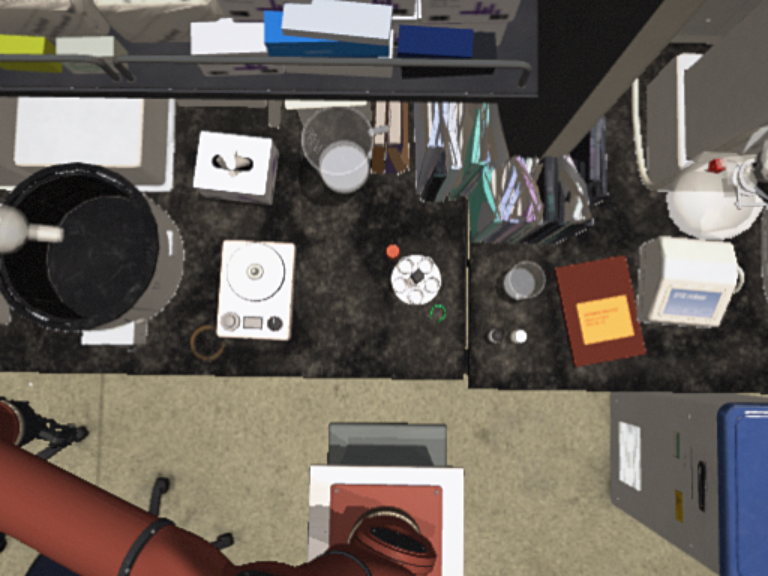

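View pics/side0.png

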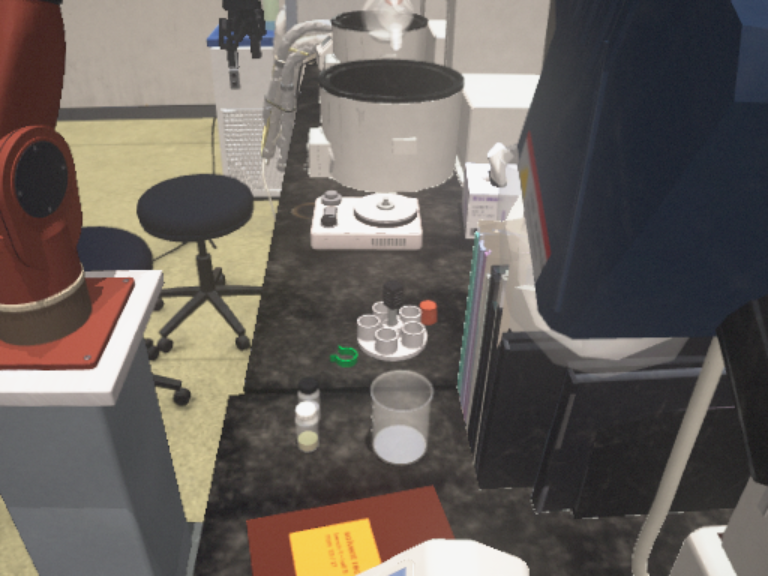

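The top view shows the stirrer (plate centre near px (170,181), grey button near (154,214), dial near (183,215)) to the left. The carrier is near (277,186), with the red stopper at (261,167) and the green clip at (292,208). The side view shows the same layout, with the carrier knob near (262,197).

```bash
python3 - <<'E'
from h import *
z=np.load("top0.npz"); im,d=z["im"],z["d"]; C=cloud("top",d)
zs=np.load("side0.npz"); S=cloud("side",zs["d"])
# housing: white and height near .046
Z=C[...,2]; ok=np.isfinite(Z)
v,u=np.mgrid[:384,:512]
box=lambda a,b,c,e:(u>a)&(u<b)&(v>c)&(v<e)
m=ok&box(135,205,150,232)&(Z>.03)&(Z<.09)
uv=np.c_[u[m],v[m]]; P=onplane("top",uv,.046)
r=cv2.minAreaRect(P[:,:2].astype(np.float32)); print("housing rect",r,cv2.boxPoints(r).tolist())
print("plate Z",np.median(Z[box(155,165,170,190)]), "housing Z",np.median(Z[box(150,160,200,206)]))
# button: circle z by depth
for nm,b in(("btn",(148,160,208,220)),("dial",(176,190,209,221)),("pin",(163,177,173,188))):
    print(nm);print((Z[b[2]:b[3],b[0]:b[1]]*1000).round().astype(int))
# carrier disc
m=ok&box(252,302,160,212)&(Z>.006)&(Z<.12); n,l,st,c=cv2.connectedComponentsWithStats(m.astype(np.uint8)); print(st,c)
print((Z[172:200,268:290:1]*1000).round().astype(int))
# side cloud knob
m=(S[...,2]>.064)&(S[...,2]<.11)&(abs(S[...,0]-.5)<.2)&(S[...,1]<.1)&(S[...,1]>-.25); 
n,l,st,c=cv2.connectedComponentsWithStats(m.astype(np.uint8)); print(st)
for i in range(1,n):
  if st[i,4]>10: print(S[l==i].min(0),S[l==i].max(0),S[l==i].mean(0))
a=cv2.resize(im[150:235,130:310,::-1],None,fx=4.4,fy=4.4,interpolation=cv2.INTER_CUBIC); cv2.imwrite("pics/crop1.png",a)
b=cv2.resize(zs["im"][115:250,195:305,::-1],None,fx=4.4,fy=4.4,interpolation=cv2.INTER_CUBIC); cv2.imwrite("pics/crop2.png",b)
E
```

```text
housing rect ((0.506231427192688, 0.2741072177886963), (0.15065811574459076, 0.19885313510894775), 87.94686126708984) [[0.4041699171066284, 0.20238861441612244], [0.6028953790664673, 0.19526442885398865], [0.6082929372787476, 0.34582582116127014], [0.4095674753189087, 0.35295000672340393]]
plate Z 0.059084182988483634 housing Z 0.04550606046564795
btn
[[                  47                   45                   46
                    55                   61                   58
                    63                   45                   40
                    45                   48                   42]
 [                  52                   48                   59
                    63                   57                   61
                    62                   56                   52
                    47                   41                   48]
 [                  57                   52                   57
                    59                   57                   60
                    58                   61                   58
                    60       
[... 22611 characters left out ...]
             10                    8                   -1
                    -5]]
[[     0      0    512    384 195861]
 [   255    187     14     20    219]
 [   307    220      9     40    179]
 [   252    247     29     16    349]]
[ 0.52476022 -0.07231395  0.06445643] [ 0.55248477 -0.04703395  0.10159909] [ 0.53765595 -0.06255389  0.08506356]
[ 0.61903238 -0.24936786  0.06468266] [ 0.62260191 -0.17527379  0.10993321] [ 0.62020016 -0.21491907  0.08714734]
[ 0.50981644 -0.24998437  0.06400593] [ 0.55997636 -0.23685804  0.09322717] [ 0.53545442 -0.24357423  0.07970857]<stdin>:14: RuntimeWarning: invalid value encountered in cast
<stdin>:17: RuntimeWarning: invalid value encountered in cast
```

View pics/crop1.png

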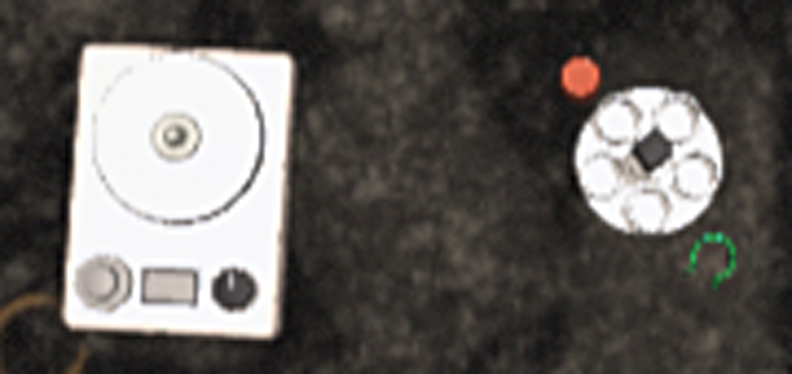

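View pics/crop2.png

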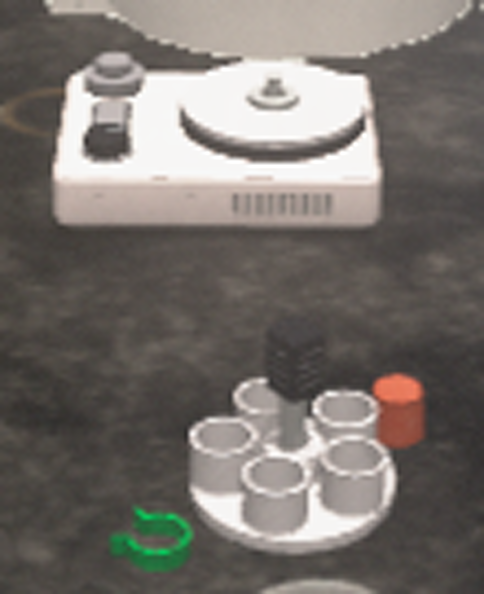

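The crops show the pin tip near crop1 (174,134), the button near (100,283) and the diamond-oriented knob near (653,150). In crop2 the button top is at (114,62), the pin tip at (273,84) and the knob top around (297,328). Next I'll triangulate these and plan.

```bash
cat >> h.py <<'E'
def tri(a,b):
    A=[];B=[]
    for n,uv in(("top",a),("side",b)):
        s,R,t=rays(n,uv); w=(s@R)[0]; w/=np.linalg.norm(w); M=np.eye(3)-np.outer(w,w); A.append(M); B.append(M@(-R.T@t))
    return np.linalg.solve(A[0]+A[1],B[0]+B[1])
def down(yaw):  # tool y axis along (sin2a,-cos2a): yaw = world angle of tool y
    a=(yaw+np.pi/2)/2; return np.array([0,np.cos(a),np.sin(a),0])
E
python3 - <<'E'
from h import *
z=np.load("top0.npz"); im,d=z["im"],z["d"]; zs=np.load("side0.npz")
c1=lambda x,y:np.array([(x+.5)/4.4-.5+130,(y+.5)/4.4-.5+150]); c2=lambda x,y:np.array([(x+.5)/4.4-.5+195,(y+.5)/4.4-.5+115])
for n,a,b,h in(("pin",(174,134),(273,83),.078),("btn",(100,283),(114,61),.067)):
    a=c1(*a);b=c2(*b); print(n,onplane("top",a,h),onplane("side",b,h),tri(a,b))
# plate ellipse from depth (z>.053) within plate zone
C=cloud("top",d);Z=cv2.medianBlur(np.nan_to_num(C[...,2]).astype(np.float32),3)
v,u=np.mgrid[:384,:512]
# plate: use dark outline is partial; use ring of depth>0.0525
m=((Z>.0527)&(u>140)&(u<200)&(v>155)&(v<206)).astype(np.uint8)
n,l,st,c=cv2.connectedComponentsWithStats(m);i=1+st[1:,4].argmax();P=onplane("top",np.c_[u[l==i],v[l==i]],.06)
print("plate",cv2.minEnclosingCircle(P[:,:2].astype(np.float32)),P.mean(0), 2*np.sqrt(st[i,4]/np.pi))
# knob: dark pixels on carrier, upsampled
U=8; sub=cv2.resize(im[176:194,270:287],None,fx=U,fy=U,interpolation=cv2.INTER_CUBIC); g=sub.max(2)
m=(g<75).astype(np.uint8); n,l,st,c=cv2.connectedComponentsWithStats(m); i=1+st[1:,4].argmax()
yy,xx=np.nonzero(l==i); uv=np.c_[(xx+.5)/U-.5+270,(yy+.5)/U-.5+176]
P=onplane("top",uv,.098)[:,:2].astype(np.float32); print("knob",cv2.minAreaRect(P),P.mean(0))
# carrier disc circle at z=.010
g=im.min(2); m=((g>120)&(u>258)&(u<297)&(v>166)&(v<206)).astype(np.uint8); n,l,st,c=cv2.connectedComponentsWithStats(m); i=1+st[1:,4].argmax()
ct=max(cv2.findContours((l==i).astype(np.uint8),0,1)[0],key=len)[:,0]; Q=onplane("top",cv2.convexHull(ct)[:,0],.010)[:,:2].astype(np.float32)
print("disc",cv2.fitEllipse(Q))
# side knob top centre
k=np.array(c2(297,327)); print("knob side",onplane("side",k,.098))
for P in((.44,.33,.2),(.54,-.06,.2)):
  for y in np.arange(-180,180,45):
    q=manip.ik(np.array(P),down(np.radians(y))); print(P,y,None if q is None else np.round(q,2))
E
```

```text
pin [[0.54323477 0.27294099 0.078     ]] [[0.5453659  0.25913474 0.078     ]] [0.54515901 0.27432149 0.07065554]
btn [[0.44099951 0.32253802 0.067     ]] [[0.44560668 0.31759141 0.067     ]] [0.44327818 0.32327315 0.06422455]
plate ((0.5408505201339722, 0.2736985683441162), 0.05991459637880325) [0.54140778 0.27370548 0.06      ] 38.43120960746342
knob ((0.5351603627204895, -0.05347904935479164), (0.01978111080825329, 0.023741861805319786), 36.393707275390625) [ 0.5339412  -0.05164853]
disc ((0.5372565388679504, -0.054080452769994736), (0.10335148125886917, 0.1069563552737236), 76.4261245727539)
knob side [[ 0.53987971 -0.05497331  0.098     ]]
(0.44, 0.33, 0.2) -180 [-0.73  0.15  0.01  1.75 -0.    1.24  2.42]
(0.44, 0.33, 0.2) -135 None
(0.44, 0.33, 0.2) -90 [-1.17  0.15  0.5   1.78 -0.08  1.23 -2.22]
(0.44, 0.33, 0.2) -45 [-1.1   0.15  0.42  1.77 -0.06  1.23 -1.45]
(0.44, 0.33, 0.2) 0 [-1.04  0.15  0.35  1.77 -0.05  1.23 -0.68]
(0.44, 0.33, 0.2) 45 [-0.95  0.15  0.25  1.76 -0.04  1.23  0.1 ]
(0.44, 0.33, 0.2) 90 [-0.86  0.15  0.15  1.76 -0.02  1.23  0.87]
(0.44, 0.33, 0.2) 135 [-0.8   0.15  0.08  1.76 -0.01  1.23  1.64]
(0.54, -0.06, 0.2) -180 None
(0.54, -0.06, 0.2) -135 [-1.02  0.27  1.23  1.81 -0.27  1.25 -2.06]
(0.54, -0.06, 0.2) -90 [-0.75  0.17  0.88  1.8  -0.14  1.23 -1.41]
(0.54, -0.06, 0.2) -45 [-0.71  0.16  0.83  1.8  -0.13  1.23 -0.63]
(0.54, -0.06, 0.2) 0 [-0.7   0.16  0.82  1.8  -0.12  1.23  0.15]
(0.54, -0.06, 0.2) 45 [-0.7   0.16  0.81  1.8  -0.12  1.23  0.93]
(0.54, -0.06, 0.2) 90 [-0.68  0.16  0.79  1.8  -0.12  1.23  1.72]
(0.54, -0.06, 0.2) 135 [-0.62  0.15  0.72  1.8  -0.11  1.23  2.49]
```

```bash
python3 - <<'E'
from h import *
q=down(np.radians(40)); B=np.array([.442,.3225])
S=lambda:(lambda s:print(round(s["time"],2),s["tool_pos"].round(4),s["contact_force"].round(2),round(s["grip_width"],3)))(manip.read_state())
manip.move_ptp([.35,.32,.23],q)
manip.gripper_to(0.0); S()
manip.move_ptp([*B,.09],q); S()
r=manip.move_straight([*B,.069],feed=.06,stop_force=3); print(r);S()
r=manip.move_straight([*B,.0585],feed=.012,stop_force=14); print(r);S()
im,d=manip.get_image("side"); cv2.imwrite("pics/s1.png",cv2.resize(im[100:200,180:300,::-1],None,fx=5,fy=5))
E
```

```text
1.98 [0.35 0.32 0.23] [-0.72 -0.16 -0.1 ] -0.001
2.69 [0.4418 0.3231 0.0908] [0.36 0.41 0.84] -0.005
False
3.19 [0.4417 0.3225 0.0689] [ 0.2  -0.46  0.04] -0.002
True
3.84 [0.4423 0.3227 0.0621] [-2.05 -1.5   7.99] -0.001
```

View pics/s1.png

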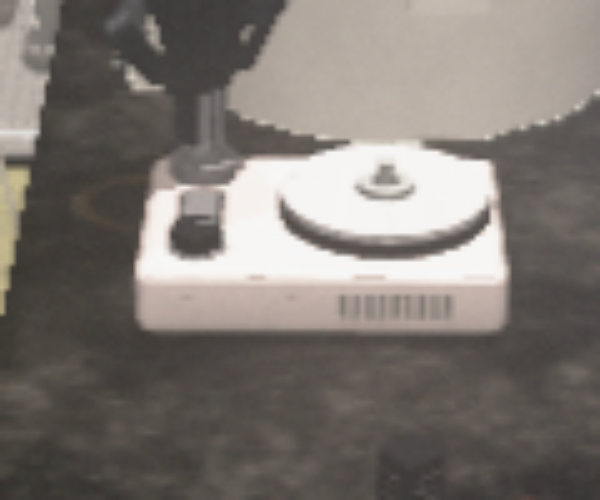

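The fingers are on the button (about px (205,170)) and it is nearly bottomed. I'll confirm with a slightly firmer press, release, then grip the knob.

```bash
cat >> h.py <<'E'
S=lambda m="":(lambda s:print(m,round(s["time"],2),s["tool_pos"].round(4),s["contact_force"].round(2),s["moment"].round(2),round(s["grip_width"],3),round(float(s["finger_force"]),1)))(manip.read_state())
E
python3 - <<'E'
from h import *
q=down(np.radians(40)); B=np.array([.442,.3225]); K=np.array([.5365,-.0535]); print(manip.grip_point_offset)
r=manip.move_straight([*B,.0595],feed=.012,stop_force=10); print(r);S()
manip.pause(.3);S()
manip.move_straight([*B,.12],feed=.1)
manip.move_straight([*B,.2],feed=.2)
manip.gripper_to(.6,force=60)
manip.move_ptp([*K,.15],q);S()
r=manip.move_straight([*K,.063],feed=.08,stop_force=6);print(r);S()
im,d=manip.get_image("side"); cv2.imwrite("pics/s2.png",cv2.resize(im[115:250,195:305,::-1],None,fx=4.4,fy=4.4))
E
```

```text
0.0187
True
 4.1 [0.4423 0.3228 0.0621] [-2.17 -2.81 10.66] [-0.45  0.64  0.01] 0.001 5.2
 4.4 [0.4423 0.3227 0.062 ] [-3.3  -1.56 10.31] [-0.54  0.66  0.02] 0.0 5.6
 7.67 [ 0.5368 -0.052   0.1501] [0.09 1.24 0.59] [ 0.03 -0.06  0.  ] 0.602 0.0
False
 8.91 [ 0.5369 -0.0535  0.0635] [0.7  0.43 0.24] [-0.06 -0.01 -0.03] 0.597 0.0
```

View pics/s2.png

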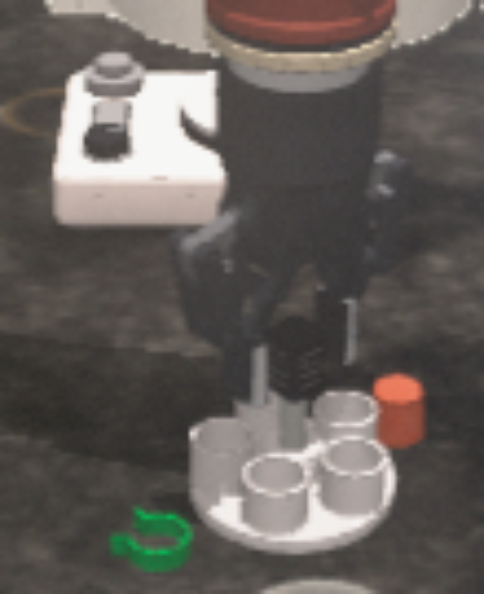

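The knob (297,350) is between the open fingers, the cups and stopper are clear, and the button has sprung back up. Now close and lift.

```bash
python3 - <<'E'
from h import *
s=manip.read_state(); p=s["tool_pos"]
manip.move_straight([.5365,-.0535,.060],feed=.05)
manip.gripper_to(0.0,force=60); S("grip")
manip.move_straight([.5365,-.0535,.11],feed=.06); manip.pause(.3); S("lift")
manip.move_straight([.5365,-.0535,.21],feed=.15)
for n in("side","top"):
    im,d=manip.get_image(n); np.savez(n+"1.npz",im=im,d=d)
    if n=="side": cv2.imwrite("pics/s3.png",cv2.resize(im[70:250,170:320,::-1],None,fx=3.3,fy=3.3))
E
```

```text
grip 9.57 [ 0.5367 -0.0534  0.0601] [ 0.63 -0.06 -0.33] [ 0.01 -0.12  0.  ] 0.255 62.3
lift 10.86 [ 0.5364 -0.0535  0.1098] [ 0.17  0.87 -2.83] [ 0.02  0.01 -0.01] 0.25 62.0
```

View pics/s3.png

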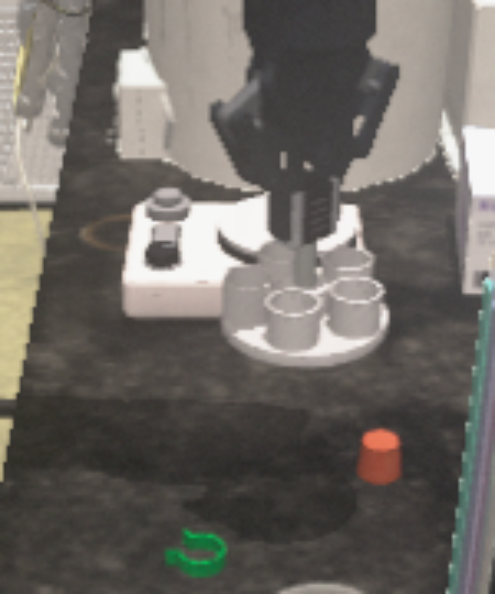

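The carrier is held upright (grip width 21 mm, knob square in the pads), and the stopper and clip stayed put. Next I'll carry it over and touch down with force feedback.

```bash
python3 - <<'E'
from h import *
q=down(np.radians(40)); pin=np.array([.543,.2735]); u=np.array([np.cos(np.radians(130)),np.sin(np.radians(130))])
st=pin-9*u/1000
manip.move_straight([*st*[1,1],.23],feed=.2) ; S()
manip.move_straight([*st,.150],feed=.1); manip.pause(.2); f0=manip.read_state()["contact_force"].copy(); S("above")
r=manip.move_straight([*st,.132],feed=.015,stop_force=3.5); S("touch "+str(r))
np.savez("touch.npz",f0=f0,st=st,z=manip.read_state()["tool_pos"][2])
im,d=manip.get_image("side"); cv2.imwrite("pics/s4.png",cv2.resize(im[70:190,170:320,::-1],None,fx=4,fy=4))
E
```

```text
13.53 [0.5491 0.2652 0.2301] [ 0.2  -1.57 -2.71] [0.02 0.02 0.02] 0.247 62.0
above 14.68 [0.5491 0.2668 0.1506] [-0.07 -0.39 -3.74] [-0.07  0.02  0.01] 0.252 62.0
touch True 15.49 [0.5488 0.2665 0.1378] [-0.26 -0.33  4.81] [-0.06  0.14  0.03] 0.256 63.0
```

View pics/s4.png

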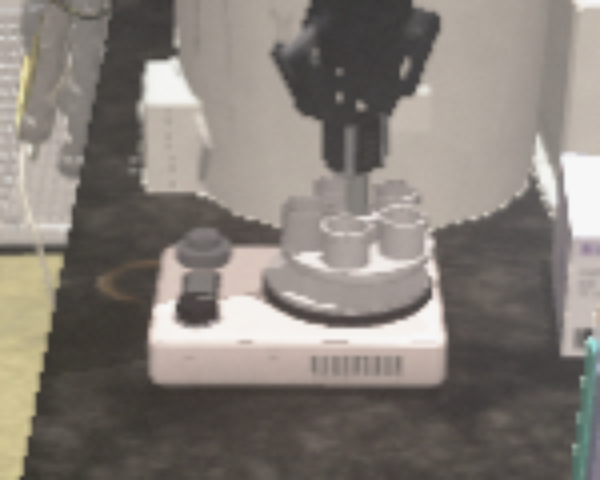

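Contact is at TCP z 0.1378, as expected for the pin tip (0.078 + 0.060), with the carrier level over the plate. Now the slide search.

```bash
cat > slide.py <<'E'
from h import *
def slide(a,b,zc,fw=-3.2,n=None,ztouch=.1378):
    a=np.array(a);b=np.array(b);n=n or int(np.ceil(np.linalg.norm(b-a)/.001)); low=0
    for i in range(1,n+1):
        xy=a+(b-a)*i/n
        manip.move_straight([*xy,zc],feed=.012)
        s=manip.read_state(); F=s["contact_force"]-[0,0,fw]; z=s["tool_pos"][2]
        print(i,s["time"].__round__(2),s["tool_pos"].round(4),round(zc,4),F.round(1))
        if z<ztouch-.0022: print("DROP"); return True,zc
        zc+= -.0006 if F[2]<3 else (.0003 if F[2]>7 else 0)
        if np.linalg.norm(F[:2])>12: print("side force"); return False,zc
    return False,zc
E
python3 - <<'E'
from slide import *
u=np.array([np.cos(np.radians(130)),np.sin(np.radians(130))]); pin=np.array([.543,.2735])
slide(pin-.009*u,pin+.005*u,.1378)
S()
E
```

```text
1 15.83 [0.5483 0.2676 0.138 ] 0.1378 [ 0.2 -1.1  4.1]
2 16.08 [0.5479 0.2679 0.138 ] 0.1378 [ 1.3 -1.2  4.1]
3 16.33 [0.5472 0.2686 0.138 ] 0.1378 [ 2.2 -2.   5.6]
4 16.58 [0.5463 0.2696 0.1379] 0.1378 [ 2.2 -2.2  5.8]
5 16.83 [0.5455 0.2705 0.1378] 0.1378 [ 2.4 -2.   5.4]
6 17.08 [0.5446 0.2715 0.1376] 0.1378 [ 1.5 -1.2  4.1]
7 17.33 [0.5433 0.2726 0.1372] 0.1378 [0.2 1.2 0.5]
8 17.58 [0.5432 0.273  0.1369] 0.1372 [-0.4  0.3 -0.3]
9 17.83 [0.5429 0.2735 0.1365] 0.1366 [ 0.4  0.5 -0. ]
10 18.08 [0.5424 0.2743 0.136 ] 0.136 [ 0.6 -1.1 -0.4]
11 18.33 [0.5419 0.275  0.1355] 0.1354 [1.  0.6 0.4]
DROP
 18.33 [0.5419 0.275  0.1355] [ 1.04  0.65 -2.8 ] [ 0.11 -0.35 -0.02] 0.246 62.1
```

The pin found the socket: vertical force went to zero and z fell below the tip. Now lower onto the ring.

```bash
python3 - <<'E'
from h import *
c=[.5425,.2742]
manip.move_straight([*c,.1345],feed=.02); S("centre")
r=manip.move_straight([*c,.127],feed=.02,stop_force=6); S("low "+str(r))
if not r:
    r=manip.move_straight([*c,.1235],feed=.01,stop_force=8); S("ring "+str(r))
E
```

```text
centre 18.58 [0.5425 0.2744 0.1345] [ 1.39  0.42 -2.87] [ 0.24 -0.28 -0.02] 0.248 62.2
low False 19.11 [0.5425 0.2744 0.1268] [ 1.63  2.01 -5.46] [ 0.59 -0.64 -0.02] 0.25 61.9
ring True 19.45 [0.5427 0.2743 0.1243] [0.67 0.42 3.59] [-0.08 -0.12  0.04] 0.251 62.9
```

```bash
python3 - <<'E'
from h import *
c=[.5427,.2743]
r=manip.move_straight([*c,.117],feed=.01,stop_force=16); S("press "+str(r))
manip.pause(.5); S()
im,d=manip.get_image("side"); cv2.imwrite("pics/s5.png",cv2.resize(im[70:190,170:320,::-1],None,fx=4,fy=4))
E
```

```text
press True 19.93 [0.5428 0.2744 0.1202] [-1.03  0.21  4.94] [-0.07  0.19  0.02] 0.248 63.1
 20.43 [0.5428 0.2744 0.1202] [ 0.09 -0.19  5.11] [-0.13  0.17 -0.01] 0.252 63.2
```

View pics/s5.png

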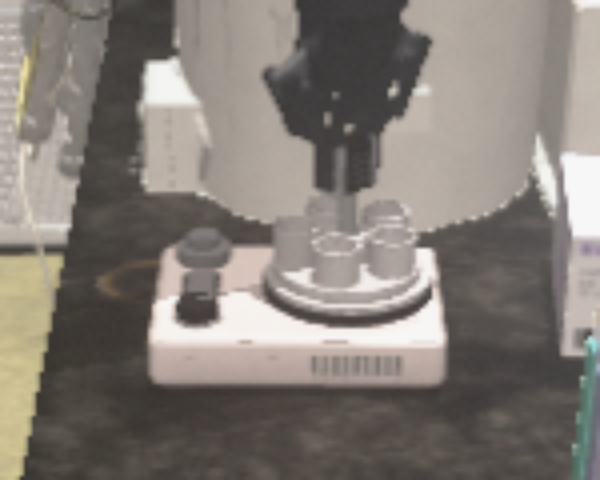

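The carrier sits on the plate at TCP z 0.1202 (flush is 0.120), but the holding push is only about 8 N. I'll increase it in small steps for margin.

```bash
python3 - <<'E'
from h import *
c=[.5428,.2744]; z=.1202
while z>.1165:
    z-=.0003; manip.move_straight([*c,z],feed=.01); manip.pause(.15)
    f=np.mean([manip.read_state()["contact_force"][2]]); S(round(z,4))
    if f>16: break
manip.pause(.8); S("hold")
E
```

```text
0.1199 20.88 [0.5428 0.2744 0.1202] [-1.42 -0.53  5.99] [-0.13  0.15 -0.03] 0.251 63.2
0.1196 21.28 [0.5428 0.2744 0.1201] [-1.13 -0.72  8.65] [-0.25  0.41 -0.01] 0.25 63.8
0.1193 21.68 [0.5428 0.2744 0.1201] [-3.13 -0.87 10.8 ] [-0.36  0.69  0.02] 0.252 64.0
0.119 22.08 [0.5428 0.2744 0.1201] [-4.57 -2.29 13.88] [-0.51  0.89  0.02] 0.251 64.3
0.1187 22.48 [0.5428 0.2744 0.1201] [-6.45 -2.12 15.84] [-0.64  1.14  0.02] 0.246 64.6
0.1184 22.88 [0.5428 0.2744 0.12  ] [-6.45 -2.68 18.1 ] [-0.77  1.38 -0.02] 0.253 64.9
hold 23.68 [0.5428 0.2744 0.12  ] [-7.22 -2.49 19.02] [-0.85  1.43 -0.02] 0.252 64.9
```

```bash
python3 -c "
from cell import manip
print(manip.finish_job())"
```

```text
the job is handed in; nothing more can be done
None
```

I handed the job in at about 24 s: the button was pressed fully down and sprang back, and the carrier was slid onto the pin and is held flush on the plate by its knob with about 22 N; the stopper and clip looked unmoved after the lift, and the beaker and vials were not re-checked but the arm never worked near them.

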